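# Find the bench switch left on and release it

### The arm

A 6-joint arm with a two-finger parallel gripper is mounted at the origin on the work surface. World frame = base frame: x ahead of the robot, y to its left, z up, the work surface at z = 0. Lengths are in m, angles in rad, forces in N, time in s.
With the tool pointing down it reaches from about 0.35 to 0.975 m from the base axis. Payload 4.9 kg.
Tool frame: the origin (TCP) lies on the centre line of the jaws, within the pads' length; the fingertips stand ahead of it and the grasp point (between the pads) lies 8 mm behind it (r.tcp_to_tips is the z of the fingertips in the tool frame, in m); z points along the fingers, x is the direction in which the jaws open and shut, and the axes are right-handed (so a half turn about z gives the same grasp; the last joint's range is limited). The gripper opens to 85 mm and grips with 20 to 120 N. Pads are 22 mm wide; open, the fingers measure 114 mm over their backs; the gripper's body (76 mm by 85 mm) begins 54 mm behind the grasp point. The pads swing forward as they close: fully open they stand 13 mm farther back than shut.
Start: joints at [-1.249, 0.053, 1.613, -0, 1.476, -0.119], TCP at [0.267, -0.565, 0.207] pointing down, gripper open.
Joint ranges: [-3.01, 3.01], [-1.01, 2.22], [0.06, 2.58], [-1.02, 4.17], [0.09, 2.62], [-3.14, 3.14]. Speed limits (rad/s): [2.57, 2.57, 3.14, 3.14, 3.14, 3.14].

### API

Orientations are given as [roll, pitch, yaw] about the fixed x, y, z axes, in that order (R = Rz(yaw) Ry(pitch) Rx(roll)).
In Python, from station import r gives the robot as it stands. The module is installed in compiled form; this text tells all that it offers. Calls block until the motion is done:
- r.goto(position, orientation): joint-space move of the TCP to a pose.
- r.move_l(position, rate=0.15, ori=None, stop_force=None): straight line of the TCP; ori=None keeps the orientation; rate is the mean speed in m/s. With stop_force (N) it stops when the force on the tool has changed by that much, and returns True; else False.
- r.movej(angles): joint-space move.
- r.open_gripper() and r.close_gripper(f_grip=None): open the fingers fully, or close them until they stop; f_grip is the grip in N (None keeps the last).
- r.hold(seconds).
- r.ik(position, orientation): joint angles nearest the present ones, or None.
- r.read_state(): the state.
- r.camera(name): name is "scene" or "side" or "wrist"; returns (picture, depth): 480x640x3 uint8, blue, green, red; 480x640 float32, m along the optical axis (not along the pixel's ray), 0 where there is no reading.
- r.camera_params(name): a dict with "fx", "fy", "cx", "cy" (pixels), "pose" (4x4, takes a point from camera to world coordinates). Camera axes: x right, y down, z forward; pixel columns grow to the right and rows downward; lengths in m; the calibration is good to about 2 mm. The wrist camera is an equidistant fisheye: a pixel r from the principal point sees the ray r / f radians off the axis. A picture is of the moment at which its call begins: read the wrist's pose just before it. camera_params takes no time and is no camera call; for the wrist camera it gives the pose at the moment of the call.
A pose or a line that the arm cannot do raises r.IKError and nothing moves.
- r.finish_job(): hands the job in, once; it reports no verdict.
The state is a dict: "t": time; "joints": joint angles; "dq": joint speeds; "joint_efforts": joint torques, N m; "tcp_pos": TCP position; "tool_rot": TCP orientation; "wrist_force": force on the tool from outside, world axes, zero at the start; "moment": the same for the moment, N m; "width": opening from 0.0 (shut) to 1.0 (fully open).
Only numpy, scipy, OpenCV 4.12 (cv2) and the standard library are available. Lean on these libraries where they do the work, as an engineer would, in place of code of your own. Each camera call takes 0.05 s, during which the arm holds its last target.

### The job

Before the violin workshop is locked up, go over the four push-on, push-off keys of the bench switch console: one of them has been left latched down. With the fingertips tap each key lightly in turn, from the robot's left to its right, without pushing any of them in, to feel which one sits low. Then press that key fully in and let it go, so that it comes up level with the other three; do not push the others in, and leave the jar, the clamp and the little plane where they stand.

Things in the scene. Friction and masses are not known exactly. Their poses are not given: they have to be found in the camera images.
- console: green switch console with wooden end cheeks, fixed, 128 mm (x) by 244 mm (y); green top 50 mm above the bench, cheeks 54 mm. Origin: centre of its underside; x away from the robot, y along the row to the robot's left, z up; turned up to 0.35 rad. Key places at x = 0, y = +67.5, +22.5, -22.5, -67.5 mm (left to right). Push-push keys: each full press and release changes latched to up or up to latched.
- key_a_top (a point): centre of the top of one of four identical white keys (flat cap 42 by 28 mm, small grey inlay, 45 mm apart); which of the four places it has varies. Top above the bench: 68 mm up, about 62.7 mm latched down, 59.3 mm fully pressed; the black frame round it is 55 mm high. Axes as the console's.
- key_b_top (a point): centre of the top of one of four identical white keys (flat cap 42 by 28 mm, small grey inlay, 45 mm apart); which of the four places it has varies. Top above the bench: 68 mm up, about 62.7 mm latched down, 59.3 mm fully pressed; the black frame round it is 55 mm high. Axes as the console's.
- key_c_top (a point): centre of the top of one of four identical white keys (flat cap 42 by 28 mm, small grey inlay, 45 mm apart); which of the four places it has varies. Top above the bench: 68 mm up, about 62.7 mm latched down, 59.3 mm fully pressed; the black frame round it is 55 mm high. Axes as the console's.
- key_d_top (a point): centre of the top of one of four identical white keys (flat cap 42 by 28 mm, small grey inlay, 45 mm apart); which of the four places it has varies. Top above the bench: 68 mm up, about 62.7 mm latched down, 59.3 mm fully pressed; the black frame round it is 55 mm high. Axes as the console's.
- key_a (a joint): how far key_a is pressed straight down, m: 0 up, about 0.0053 latched, 0.0087 fully pressed. Spring force 1.8 N up, 3.5 N at the latched depth, 4.7 N at the bottom; damping 8 N per m/s. The latch changes over only in the last 1 mm of travel. A latched key does not yield to less than about 3 N.
- key_b (a joint): how far key_b is pressed straight down, m: 0 up, about 0.0053 latched, 0.0087 fully pressed. Spring force 1.8 N up, 3.5 N at the latched depth, 4.7 N at the bottom; damping 8 N per m/s. The latch changes over only in the last 1 mm of travel. A latched key does not yield to less than about 3 N.
- key_c (a joint): how far key_c is pressed straight down, m: 0 up, about 0.0053 latched, 0.0087 fully pressed. Spring force 1.8 N up, 3.5 N at the latched depth, 4.7 N at the bottom; damping 8 N per m/s. The latch changes over only in the last 1 mm of travel. A latched key does not yield to less than about 3 N.
- key_d (a joint): how far key_d is pressed straight down, m: 0 up, about 0.0053 latched, 0.0087 fully pressed. Spring force 1.8 N up, 3.5 N at the latched depth, 4.7 N at the bottom; damping 8 N per m/s. The latch changes over only in the last 1 mm of travel. A latched key does not yield to less than about 3 N.
- jar_center (a point): middle of a loose amber glass jar with dark cap and blank label, 62 mm across, 85 mm high, about 0.28 kg, left of the console; 42 mm above the bench
- clamp_center (a point): middle of a loose wooden spool clamp standing upright (two wooden discs 32 mm across on a steel rod, brass wing nut on top), 105 mm high, right of the console; 50 mm above the bench
- plane_center (a point): middle of a loose small brass thumb plane, 66 mm long, 24 mm wide, about 30 mm high, in front of the console; 12 mm above the bench

How it is judged:
On the way, in this order (a step that is already met when the one before it is completed fails the run):
1. the first key from the robot's left is tapped (fingertip force over 0.3 N), the latched key being still latched (value of joint key_b above 0.003 m and ((y of key_a_top in the frame of console between 0.0525 and 0.0825 m and contact force between the fingers and key_a above 0.3 N) or (y of key_b_top in the frame of console between 0.0525 and 0.0825 m and contact force between the fingers and key_b above 0.3 N) or (y of key_c_top in the frame of console between 0.0525 and 0.0825 m and contact force between the fingers and key_c above 0.3 N) or (y of key_d_top in the frame of console between 0.0525 and 0.0825 m and contact force between the fingers and key_d above 0.3 N))), for 0.02 s.
2. the second key from the robot's left is tapped (fingertip force over 0.3 N), the latched key being still latched (value of joint key_b above 0.003 m and ((y of key_a_top in the frame of console between 0.0075 and 0.0375 m and contact force between the fingers and key_a above 0.3 N) or (y of key_b_top in the frame of console between 0.0075 and 0.0375 m and contact force between the fingers and key_b above 0.3 N) or (y of key_c_top in the frame of console between 0.0075 and 0.0375 m and contact force between the fingers and key_c above 0.3 N) or (y of key_d_top in the frame of console between 0.0075 and 0.0375 m and contact force between the fingers and key_d above 0.3 N))), for 0.02 s.
3. the third key from the robot's left is tapped (fingertip force over 0.3 N), the latched key being still latched (value of joint key_b above 0.003 m and ((y of key_a_top in the frame of console between -0.0375 and -0.0075 m and contact force between the fingers and key_a above 0.3 N) or (y of key_b_top in the frame of console between -0.0375 and -0.0075 m and contact force between the fingers and key_b above 0.3 N) or (y of key_c_top in the frame of console between -0.0375 and -0.0075 m and contact force between the fingers and key_c above 0.3 N) or (y of key_d_top in the frame of console between -0.0375 and -0.0075 m and contact force between the fingers and key_d above 0.3 N))), for 0.02 s.
4. the fourth key from the robot's left is tapped (fingertip force over 0.3 N), the latched key being still latched (value of joint key_b above 0.003 m and ((y of key_a_top in the frame of console between -0.0825 and -0.0525 m and contact force between the fingers and key_a above 0.3 N) or (y of key_b_top in the frame of console between -0.0825 and -0.0525 m and contact force between the fingers and key_b above 0.3 N) or (y of key_c_top in the frame of console between -0.0825 and -0.0525 m and contact force between the fingers and key_c above 0.3 N) or (y of key_d_top in the frame of console between -0.0825 and -0.0525 m and contact force between the fingers and key_d above 0.3 N))), for 0.02 s.
5. the latched key is pressed fully down (over 7.8 mm) (value of joint key_b above 0.0078 m).
At the end, for the whole second after the job is handed in: all four keys are up (each within 1 mm of its upper rest), at rest; jar, clamp and plane within 12 mm of where they stood (value of joint each of key_a, key_b, key_c, key_d below 0.001 m and velocity of joint key_b below 0.01 m/s and distance of each of jar_center, clamp_center, plane_center from where it was at the start of the episode below 0.012 m); the robot touches nothing.
It fails at once if a key that was not latched is pushed in (more than 7 mm) (value of joint any of key_a, key_c, key_d above 0.007 m).
It fails at once if the jar, the clamp or the plane is moved more than 12 mm (distance of any of jar_center, clamp_center, plane_center from where it was at the start of the episode above 0.012 m).
It also fails if it takes over 42 s, if anything falls off the work surface, if the arm or the gripper's body presses on something with over 40 N, if the wrist force passes 120 N, or if a joint passes its speed limit or range.

## Working session

There is one attempt and no reset: what is moved stays moved. The work goes in short steps, each a Python script; the robot and the scene stay as the last script left them, time stands still between calls to the robot, and variables do not carry over. Pictures are saved under pics/ and viewed, and the job is handed in when it is done.

```bash
mkdir -p pics; ls; python3 - <<'E'
from station import r
import cv2,numpy as np
for n in("scene","side"):
    im,d=r.camera(n);cv2.imwrite(f"pics/{n}0.png",im);np.save(f"pics/{n}0.npy",d)
    p=r.camera_params(n);print(n,p["fx"],p["cx"],p["cy"],np.round(p["pose"],3).tolist())
s=r.read_state();print(s,r.tcp_to_tips)
E
```

```text
pics
scene 452.0428042570763 319.6880978524106 232.78548522798764 [[0.462, 0.621, -0.634, 0.993], [0.887, -0.333, 0.32, -0.186], [-0.013, -0.71, -0.704, 0.577], [0.0, 0.0, 0.0, 1.0]]
side 517.471147640379 316.7707468188376 245.60553235222767 [[-0.775, -0.318, 0.546, 0.061], [-0.632, 0.391, -0.669, 0.635], [-0.001, -0.864, -0.504, 0.52], [0.0, 0.0, 0.0, 1.0]]
{'t': 0.1, 'joints': array([-1.24898599e+00,  5.33147694e-02,  1.61416128e+00, -6.87198336e-06,
        1.47596487e+00, -1.19007284e-01]), 'dq': array([-0.00045975, -0.00096197, -0.00348111, -0.00042953, -0.00106702,
        0.00187878]), 'joint_efforts': array([ 1.39289564e-04, -3.94899201e+01, -3.71364105e+01, -1.01322175e-04,
        3.90475325e-03, -7.10531495e-06]), 'tcp_pos': array([ 0.26647721, -0.56468001,  0.20546841]), 'tool_rot': array([-3.14138001e+00,  1.83600264e-03, -1.12997785e+00]), 'wrist_force': array([0.81312154, 0.29941416, 0.15928807]), 'moment': array([-0.04896112,  0.04911676, -0.00681344]), 'width': 0.9986112737499777} 0.011
```

View pics/scene0.png

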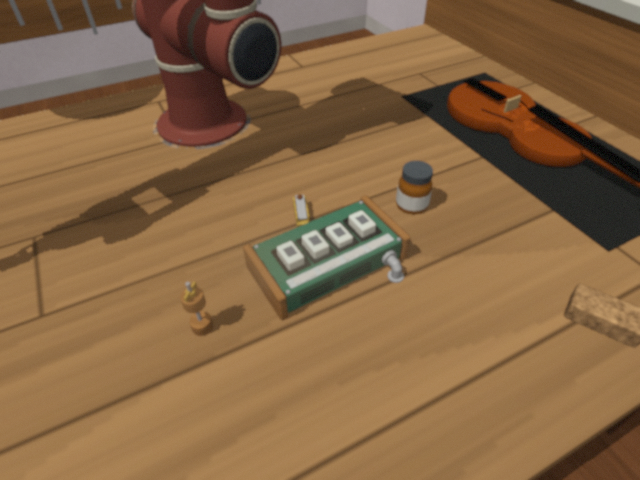

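View pics/side0.png

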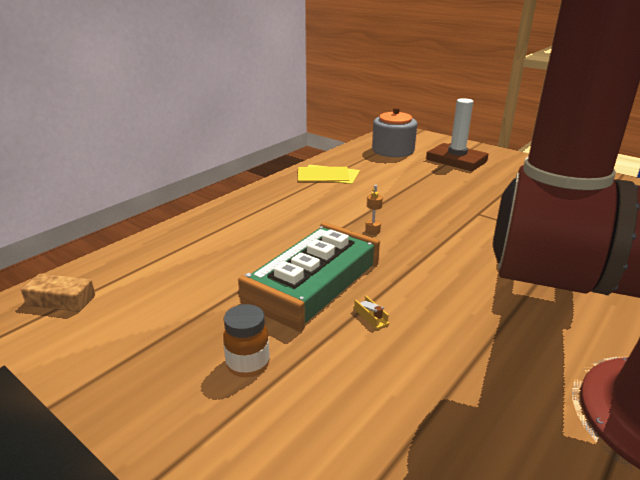

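The console is at about (325,255) in the scene view, with the jar at (415,187), the clamp at (197,308) and the plane at (302,208). In the side view the console is at about (310,270). I'll enlarge the keys next.

```bash
python3 - <<'E'
import cv2
a=cv2.imread("pics/scene0.png")[190:320,235:420];cv2.imwrite("pics/sc.png",cv2.resize(a,None,fx=4.3,fy=4.3,interpolation=2))
a=cv2.imread("pics/side0.png")[215:330,230:400];cv2.imwrite("pics/si.png",cv2.resize(a,None,fx=4.6,fy=4.6,interpolation=2))
E
```

```text
(no output)
```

View pics/sc.png

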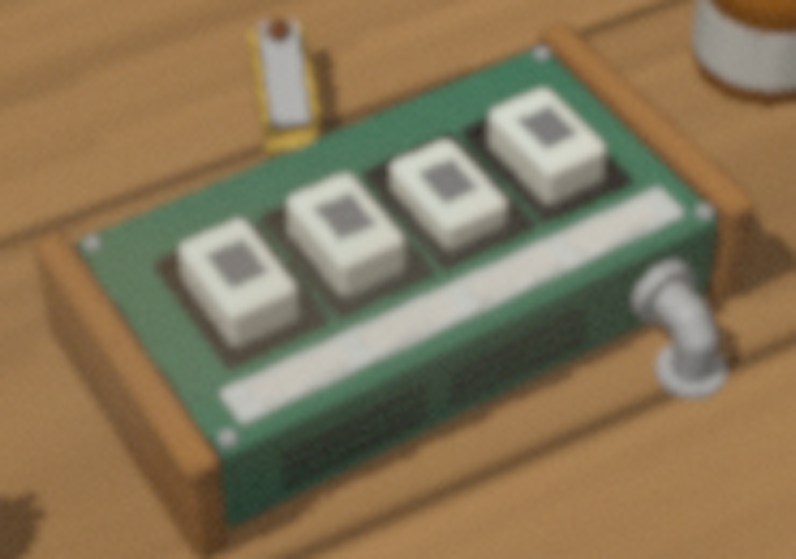

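View pics/si.png

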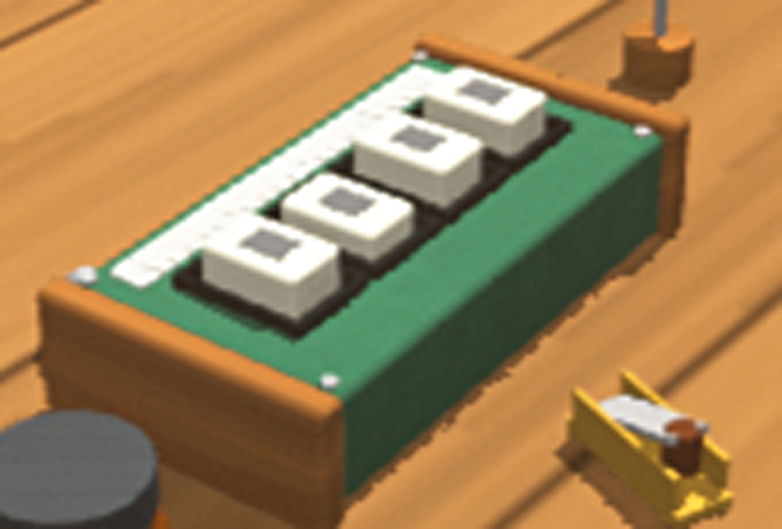

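The second key from the robot's left (the inlay at crop pixel (448,180)) looks low in both views. I'll locate the console from the screws and inlays in the two cameras.

```bash
cat > h.py <<'E'
from station import r
import numpy as np,cv2
def ray(cam,px,z):
    p=r.camera_params(cam);T=np.array(p["pose"])
    d=T[:3,:3]@np.array([(px[0]-p["cx"])/p["fx"],(px[1]-p["cy"])/p["fy"],1])
    o=T[:3,3];return o+d*(z-o[2])/d[2]
E
python3 - <<'E'
from h import *
# order: robot-left-near,left-far,right-far,right-near
S={"scene":([(541,53),(704,211),(227,437),(91,243)],4.3,(235,190),[(548,126),(448,180),(344,215),(237,264)]),
"side":([(330,380),(83,274),(420,55),(643,130)],4.6,(230,215),[(270,244),(346,201),(419,138),(487,91)])}
for c,(sc,f,o,ks) in S.items():
    P=np.array([ray(c,((u+.5)/f-.5+o[0],(v+.5)/f-.5+o[1]),.051) for u,v in sc])
    print(c,np.round(P,4).tolist(),"ctr",P.mean(0).round(4))
    yd=(P[0]+P[1]-P[2]-P[3]);print("yaw",np.arctan2(-yd[0],yd[1]), [np.linalg.norm(P[i]-P[i-1]).round(4) for i in range(4)])
    K=np.array([ray(c,((u+.5)/f-.5+o[0],(v+.5)/f-.5+o[1]),z) for (u,v),z in zip(ks,[.068,.0627,.068,.068])])
    print(K.round(4).tolist(),K.mean(0).round(4),"yaw",np.arctan2(-(K[0]-K[3])[0],(K[0]-K[3])[1]),np.linalg.norm(np.diff(K,axis=0),axis=1).round(4))
E
```

```text
scene [[0.4854, 0.1517, 0.051], [0.5926, 0.1587, 0.051], [0.6054, -0.0453, 0.051], [0.4984, -0.0523, 0.051]] ctr [0.5455 0.0532 0.051 ]
yaw 0.06305384345953284 [np.float64(0.2044), np.float64(0.1074), np.float64(0.2044), np.float64(0.1072)]
[[0.5396, 0.1211, 0.068], [0.5426, 0.0757, 0.0627], [0.5451, 0.0306, 0.068], [0.5489, -0.0143, 0.068]] [0.544  0.0533 0.0667] yaw 0.06798282197787826 [0.0458 0.0455 0.045 ]
side [[0.4885, 0.1486, 0.051], [0.5988, 0.1556, 0.051], [0.6093, -0.0496, 0.051], [0.5017, -0.0563, 0.051]] ctr [0.5496 0.0496 0.051 ]
yaw 0.05792059555077972 [np.float64(0.2053), np.float64(0.1106), np.float64(0.2055), np.float64(0.1078)]
[[0.5422, 0.1181, 0.068], [0.5457, 0.0728, 0.0627], [0.5481, 0.0273, 0.068], [0.5504, -0.0181, 0.068]] [0.5466 0.05   0.0667] yaw 0.06041427133987676 [0.0458 0.0459 0.0454]
```

The two cameras agree: centre about (0.546, 0.0515), yaw about 0.062, and pitch 45–46 mm against the nominal 45. I'll close the gripper and move above the first key.

```bash
cat >> h.py <<'E'
C=np.array([.546,.0515]);YAW=.062
def key(i): 
    y=[.0675,.0225,-.0225,-.0675][i];return C+y*np.array([-np.sin(YAW),np.cos(YAW)])
def st(l):
    s=r.read_state();print(l,"t",round(s["t"],2),"tcp",s["tcp_pos"].round(4),"F",s["wrist_force"].round(2),"w",round(s["width"],3));return s
E
python3 - <<'E'
from h import *
r.close_gripper(20);st("closed");print(r.tcp_to_tips)
k=key(0)
q=r.ik([*k,.2],[np.pi,0,YAW]);print(q)
r.goto([*k,.2],[np.pi,0,YAW]);s=st("above");print(s["tool_rot"],s["joints"].round(2))
r.move_l([*k,.11],rate=.15);st("low")
im,d=r.camera("side");cv2.imwrite("pics/side1.png",im[130:350,180:450].repeat(2,0).repeat(2,1))
im,d=r.camera("scene");cv2.imwrite("pics/scene1.png",im[100:340,200:480].repeat(2,0).repeat(2,1));st("x")
E
```

```text
closed t 0.87 tcp [ 0.2667 -0.5653  0.2067] F [ 1.19 -0.33  0.24] w -0.0
0.011
[ 8.18028329e-02 -1.10907171e-01  1.78416527e+00 -4.44089210e-16
  1.46833455e+00  1.98028329e-02]
above t 3.48 tcp [0.542  0.1182 0.2   ] F [-0.42 -0.31  0.09] w 0.006
[ 3.14138327e+00 -3.72770272e-05  6.08071809e-02] [ 0.08 -0.11  1.78 -0.    1.47  0.02]
low t 4.22 tcp [0.5425 0.1188 0.1109] F [ 0.52  0.51 -0.6 ] w 0.0
x t 4.33 tcp [0.5431 0.1189 0.1118] F [ 0.24  0.37 -0.49] w -0.002
```

View pics/side1.png

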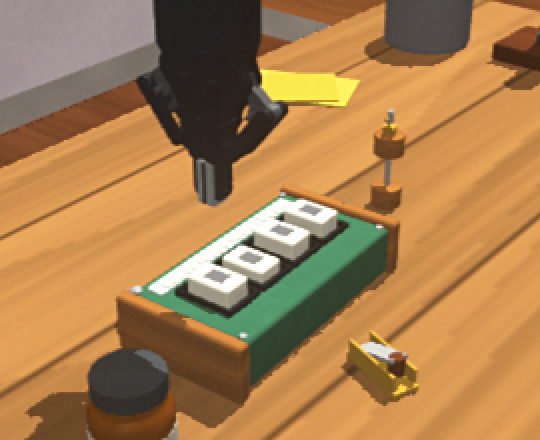

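View pics/scene1.png

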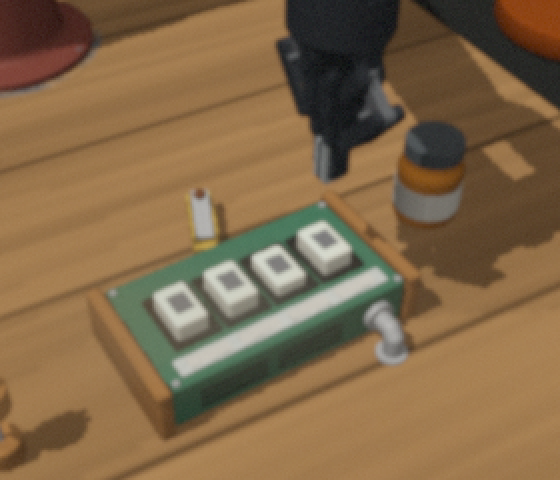

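The closed fingertips are above key 1, pixel (325,175) in the scene crop, and clear of everything else. I'll tap it, with the end point kept above any latch change.

```bash
cat >> h.py <<'E'
def tap(i,zlow=.0618,sf=1.5):
    k=key(i);r.move_l([*k,.088],rate=.12);
    hit=r.move_l([*k,zlow+.011],rate=.02,stop_force=sf)
    zs=[];fs=[]
    for _ in range(5):
        r.hold(.03);s=r.read_state();zs.append(s["tcp_pos"][2]);fs.append(s["wrist_force"][2])
    print("key",i,"hit",hit,"tip z mean",round(np.mean(zs)-.011,4),"Fz",np.round(fs,2),"t",round(s["t"],2))
    r.move_l([*k,.09],rate=.08);st("up")
    return hit
E
python3 - <<'E'
from h import *
r.hold(.2);st("rest");tap(0)
E
```

```text
rest t 4.53 tcp [0.5424 0.1189 0.111 ] F [-0.17 -0.72 -0.24] w -0.001
key 0 hit False tip z mean 0.062 Fz [-0.15  0.28 -0.02  0.19  0.27] t 5.93
up t 6.3 tcp [0.5428 0.1189 0.0914] F [-0.15 -0.07 -0.04] w 0.002
```

There was no contact at a nominal tip height of 62 mm, so either the tip offset or my position is wrong. I'll look at that pose.

```bash
python3 - <<'E'
from h import *
k=key(0)
print(r.move_l([*k,.0728],rate=.05,stop_force=1.5));st("")
for n,(a,b,c,d_) in {"side":(170,310,200,400),"scene":(160,300,230,430)}.items():
    im,d=r.camera(n);cv2.imwrite(f"pics/{n}2.png",cv2.resize(im[a:b,c:d_],None,fx=4,fy=4,interpolation=2))
E
```

```text
False
 t 6.79 tcp [0.5413 0.1188 0.0719] F [0.04 0.37 0.41] w 0.0
```

View pics/side2.png

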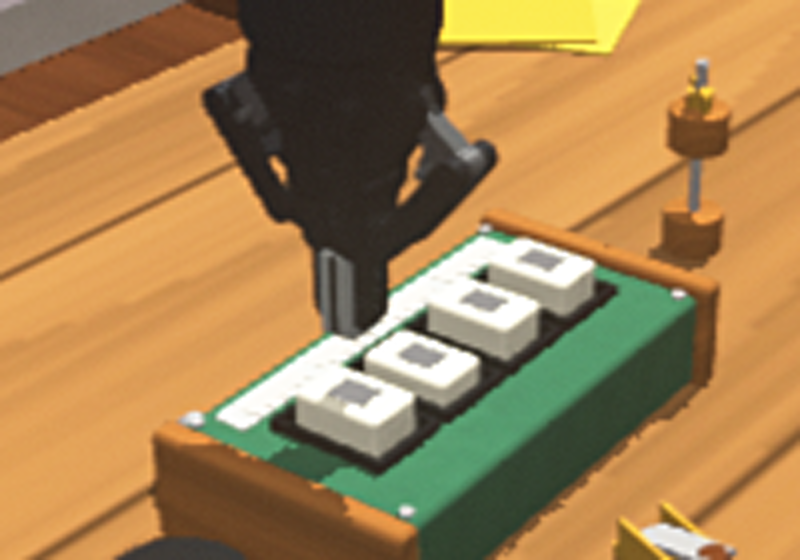

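View pics/scene2.png

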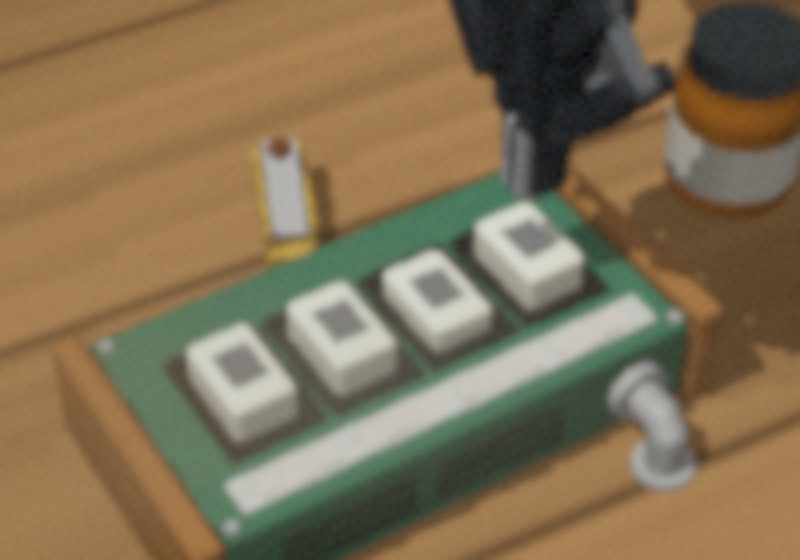

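In the side crop the tip is at (350,332), and in the scene crop at (532,190). Both lie beyond the key, so the tip seems higher than its nominal height. I'll triangulate it.

```bash
python3 - <<'E'
from h import *
from scipy.optimize import minimize_scalar
a=(352/4+200-.4,332/4+170-.4);b=(532/4+230-.4,190/4+160-.4)
f=lambda z:np.linalg.norm(ray("side",a,z)-ray("scene",b,z))
m=minimize_scalar(f,bounds=(.03,.15),method="bounded");print(m.x,m.fun,ray("side",a,m.x),ray("scene",b,m.x))
im,d=r.camera("side");print(d[235:256:3,280:300:4].round(3))
im,d=r.camera("wrist");cv2.imwrite("pics/w1.png",im);st("")
E
```

```text
0.09678297775423558 0.00012230155726697766 [0.54196208 0.11875712 0.09678298] [0.54204411 0.11884784 0.09678298]
[[0.796 0.792 0.794 0.792 0.802]
 [0.802 0.795 0.794 0.799 0.803]
 [0.804 0.8   0.799 0.799 0.806]
 [0.806 0.801 0.8   0.801 0.811]
 [0.809 0.803 0.803 0.8   0.   ]
 [0.813 0.806 0.805 0.809 0.912]
 [1.002 0.811 0.807 0.905 0.909]]
 t 6.99 tcp [0.5421 0.1189 0.0731] F [0.33 0.68 0.17] w 0.003
```

View pics/w1.png

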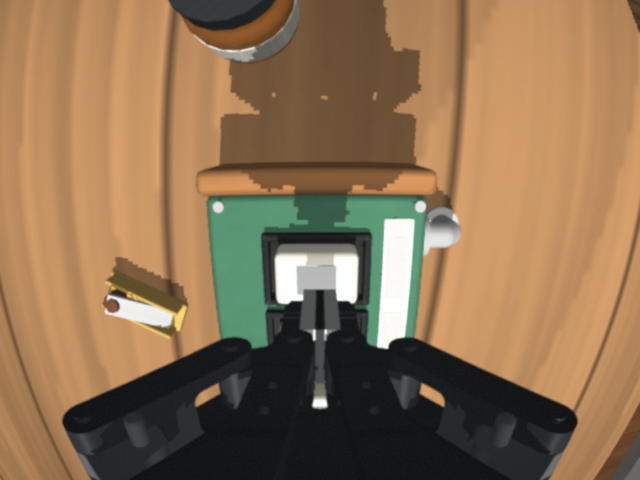

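In both views the tip triangulates to z = 0.097 with the TCP at 0.073, and the xy fits to 1 mm. The real fingertips are therefore about 24 mm higher than `tcp_to_tips` says, and nothing has been touched yet. I'll descend slowly under force guard.

```bash
python3 - <<'E'
from h import *
k=key(0)
r.move_l([*k,.052],rate=.06,stop_force=1.5);st("")
hit=r.move_l([*k,.040],rate=.015,stop_force=1.5)
s=[r.read_state()]
for _ in range(5): r.hold(.02);s.append(r.read_state())
print(hit,[round(x["tcp_pos"][2],4) for x in s],[round(x["wrist_force"][2],2) for x in s],s[-1]["t"])
im,d=r.camera("side");cv2.imwrite("pics/side3.png",cv2.resize(im[170:310,200:400],None,fx=4,fy=4,interpolation=2))
E
```

```text
t 7.39 tcp [0.5398 0.1187 0.0492] F [-0.33  0.27 -0.76] w -0.001
True [np.float64(0.0421), np.float64(0.0422), np.float64(0.0422), np.float64(0.0422), np.float64(0.0422), np.float64(0.0422)] [np.float64(2.41), np.float64(1.82), np.float64(2.17), np.float64(2.37), np.float64(2.51), np.float64(2.05)] 8.0333
```

View pics/side3.png

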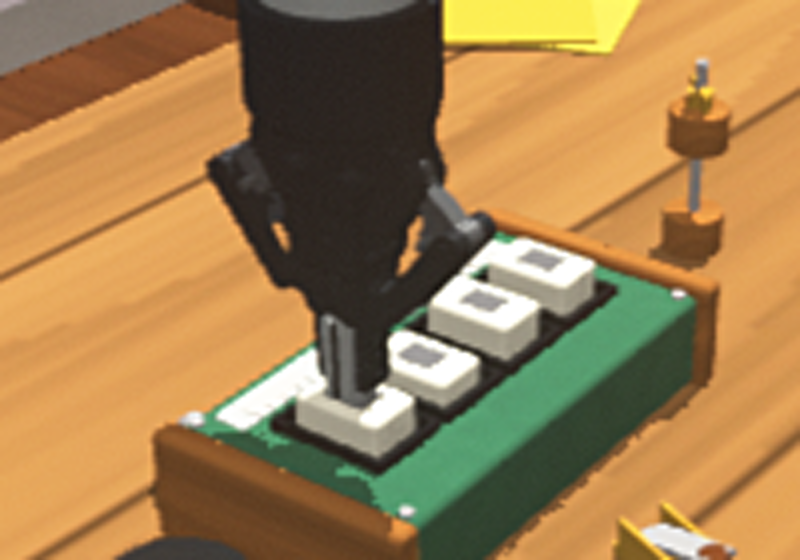

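The fingertips are on key 1 at about 2.2 N, with contact at TCP z of about 0.042, so tip = TCP + 0.0255. A latched key should stop at about 0.037. I'll tap the other three in order.

```bash
cat >> h.py <<'E'
def tap(i,low=.0362,sf=1.5):
    k=key(i);r.move_l([*k,.052],rate=.1);r.hold(.1)
    hit=r.move_l([*k,low],rate=.015,stop_force=sf)
    s=[]
    for _ in range(6): r.hold(.02);s.append(r.read_state())
    print("key",i,"hit",hit,"z",round(np.mean([x["tcp_pos"][2] for x in s]),4),"F",[round(x["wrist_force"][2],2) for x in s],"t",round(s[-1]["t"],2))
    r.move_l([*k,.056],rate=.08);st("up")
    return hit
E
python3 - <<'E'
from h import *
r.move_l([*key(0),.056],rate=.08);st("up")
if tap(1) :
  if tap(2): tap(3)
E
```

```text
up t 8.41 tcp [0.5423 0.1189 0.0568] F [-0.42 -0.32 -0.04] w -0.001
key 1 hit True z 0.0377 F [np.float64(3.55), np.float64(3.19), np.float64(3.52), np.float64(3.67), np.float64(2.31), np.float64(3.06)] t 10.07
up t 10.47 tcp [0.545  0.0739 0.0567] F [ 0.61  0.18 -0.37] w -0.001
key 2 hit True z 0.042 F [np.float64(1.79), np.float64(1.57), np.float64(1.67), np.float64(2.57), np.float64(2.24), np.float64(2.39)] t 11.95
up t 12.28 tcp [0.5478 0.029  0.0568] F [ 0.67 -0.36  0.13] w 0.001
key 3 hit True z 0.042 F [np.float64(2.1), np.float64(2.37), np.float64(1.13), np.float64(1.6), np.float64(2.13), np.float64(2.16)] t 13.77
up t 14.1 tcp [ 0.5506 -0.016   0.0569] F [-0.17 -0.   -0.19] w -0.001
```

Key 2 stopped 4.3 mm lower (0.0377) than the others (0.042), which confirms it is the latched one. I'll press it fully and release it.

```bash
python3 - <<'E'
from h import *
k=key(1)
r.move_l([*k,.052],rate=.1);r.hold(.1)
hit=r.move_l([*k,.0305],rate=.015,stop_force=9)
for _ in range(4): r.hold(.04);s=st("press %s"%hit)
r.move_l([*k,.056],rate=.05);st("up")
r.move_l([*k,.15],rate=.15);r.hold(.3)
for n,(a,b,c,e) in {"side":(215,330,230,400),"scene":(190,320,235,420)}.items():
    im,d=r.camera(n);cv2.imwrite(f"pics/{n}4.png",cv2.resize(im[a:b,c:e],None,fx=4.2,fy=4.2,interpolation=2));cv2.imwrite(f"pics/{n}4f.png",im)
st("")
E
```

```text
press True t 16.39 tcp [0.5446 0.074  0.0347] F [-1.65 -0.51  4.53] w 0.003
press True t 16.43 tcp [0.5446 0.074  0.0347] F [-1.53  1.27  4.4 ] w 0.0
press True t 16.48 tcp [0.5446 0.074  0.0346] F [-1.    0.53  4.84] w -0.0
press True t 16.52 tcp [0.5446 0.074  0.0346] F [-1.22 -0.2   5.92] w -0.001
up t 17.11 tcp [0.5444 0.0739 0.0559] F [-0.14  0.75 -0.08] w -0.003
 t 18.28 tcp [0.5443 0.074  0.1494] F [-0.28  0.61 -0.4 ] w -0.003
```

View pics/side4.png

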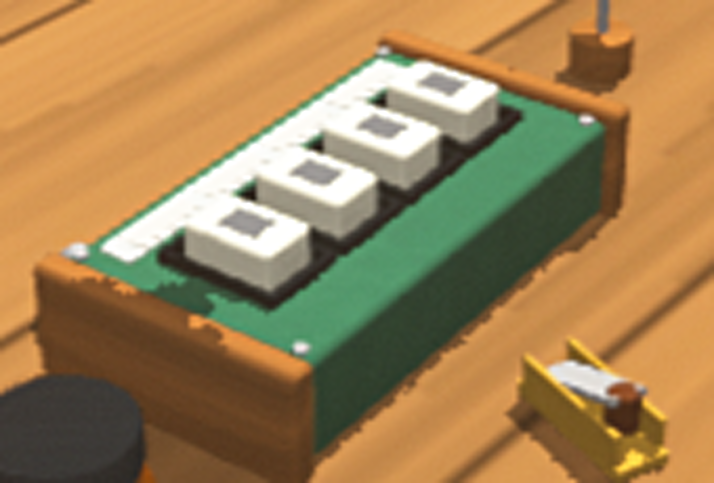

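View pics/scene4.png

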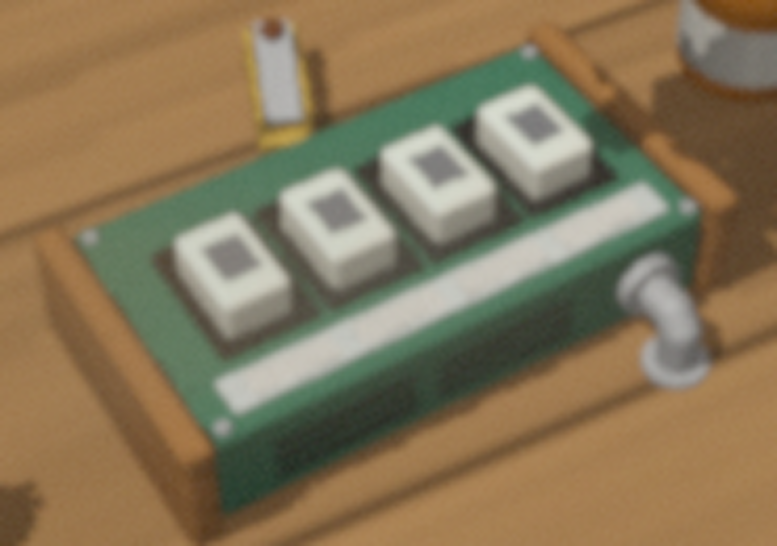

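All four keys are level now: their inlays lie in one straight, evenly spaced line in the side crop, (248,222), (316,172), (382,126), (446,84). The plane, jar and clamp stand where they were, so I'm handing in.

```bash
python3 - <<'E'
from station import r
r.finish_job()
E
```

```text
the job is handed in; nothing more can be done
```

The latched key was the second from the robot's left. I tapped all four keys in order from left to right, pressed that one fully in and let it go, and handed the job in at about 18 s of the 42 s allowed.

- **Taps:** keys 1, 3 and 4 stopped the fingertips at TCP z of about 0.042, with about 2 N. Key 2 stopped at 0.0377, about 4.3 mm lower (nominal difference 5.3 mm), with 2.3–3.7 N.
- **Press:** key 2 was pushed on to TCP z = 0.0346. That is about 3.1 mm beyond its tap stop, against a nominal 3.4 mm to the bottom. The 9 N force stop tripped there.
- **Final pictures:** all four keys are level in both camera views. By eye, the jar, clamp and plane stand where they were, and the arm is about 0.1 m clear of the console.

**Disagreement found:** the fingertips sit about 25 mm behind the TCP, not 11 mm ahead of it as `r.tcp_to_tips` says. My first try at key 1 therefore stopped in the air without touching anything. I triangulated the tip from two cameras, and contact on key 1 confirmed it.

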